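# Pack the filter well up to the line and close the keeper

### The job

Pack the round filter that lies at the bottom of the white bracket's well so that it cannot rattle: stack aluminium spacer discs squarely on it until the top of the stack comes level with the black line inside the well and no higher, lowering each disc down onto the stack rather than letting it drop. Then swing the keeper arm all the way across over the stack and let go. Leave the other filter, any spare discs and everything else where they are.

Things in the scene. Friction and masses are not known exactly. Their poses are not given: they have to be found in the camera images.
- line (a point): black line inside the round well of the white plastic filter holder bracket, which is screwed to the cabinet top. The point: on the well's axis, at the line's upper edge, 36 mm above the cabinet top and 30 mm above the well's floor. Axes are the bracket's: z up, x from the well towards the keeper's pivot
- well_floor (a point): centre of the well's floor, the top of the bracket's 6 mm base plate. The well: 56 mm bore (2 mm play all round a disc), two curved walls 5 mm thick at the bracket's -x and +x, 66 degrees each, 40 mm above the cabinet top, the 4 mm above the line flaring out; between them, at -y and +y, 46 mm wide full-height cut-outs for the fingers. One filter lies on the floor at the start
- keeper_pivot (a point): vertical pivot axis of the keeper, 48 mm from the well's axis along the bracket's x; the point is at the underside of the keeper arm, 41 mm above the cabinet top. The flat steel arm is 5 mm thick, 12 mm wide and 48 mm long to its knob; a rubber foot under its end passes 2 mm above a stack that is level with the line, one disc more blocks it
- keeper (a joint): angle of the keeper arm: 0 = fully across, its end over the middle of the well (a stop); grows as it swings level out over the bracket's -y side; 1.57 = arm along the bracket's -y; stop at 2.3. Starts open, 1.6 to 2.1. Light friction; stays where it is left
- keeper_knob (a point): the round black knob upright on the keeper's free end, 14 mm in diameter, 24 mm tall (46 to 70 mm above the cabinet top); the point is its centre, 58 mm above the cabinet top. Pinch it from above and carry it round its arc
- thin_filter_center (a point): thin round filter, dark metal mount with glass in its face, 52 mm in diameter, 10 mm thick; the point is its centre. Lies either on the well's floor or on the flat black rubber pad (95 mm square, 6 mm thick), whichever the thick one does not. Not to be moved
- thick_filter_center (a point): thick round filter, dark metal mount, two knurled bands, 52 mm in diameter, 20 mm thick; the point is its centre. Lies either on the well's floor or on the rubber pad. Not to be moved
- disc_a_center (a point): loose solid aluminium spacer disc, 52 mm in diameter and 10 mm thick, about 55 g, knurled edge, a shallow 1.5 mm dish in its upper face, starts lying flat on the cabinet top; the point is its centre (5 mm up), z along its axis. One of three alike
- disc_b_center (a point): loose solid aluminium spacer disc, 52 mm in diameter and 10 mm thick, about 55 g, knurled edge, a shallow 1.5 mm dish in its upper face, starts lying flat on the cabinet top; the point is its centre (5 mm up), z along its axis. One of three alike
- disc_c_center (a point): loose solid aluminium spacer disc, 52 mm in diameter and 10 mm thick, about 55 g, knurled edge, a shallow 1.5 mm dish in its upper face, starts lying flat on the cabinet top; the point is its centre (5 mm up), z along its axis. One of three alike
- nd_sleeve: bystander: square filter in a flat rigid black sleeve, 112 x 112 x 9 mm, lying flat; origin at the centre of its underside
- stepup_ring: bystander: open steel step-up ring, foot 52 mm and flange 67 mm in diameter, 9 mm tall, lies in a row with the discs; too wide for the well; origin at the centre of its underside
- lens_cap: bystander: black lens cap, 62 mm in diameter, 9 mm tall; origin at the centre of its underside
- blower: bystander: blue blower bulb standing on its foot, 62 mm in diameter, 125 mm tall with its nozzle; origin at the centre of its underside
- brush: bystander: flat lens brush, 140 mm long, 18 mm wide, lying along its own x; origin under its middle
- film_can: bystander: small round film can, 32 mm in diameter, 50 mm tall; origin at the centre of its underside
There are look-alikes about, which are no part of the job. Of the things like the part that bears line, leave any that is orange; of the rest the larger one is meant. What is shaped like the part that bears disc_b_center but yellow is not meant.

How it is judged:
By the outcome, as a careful person would: the job done as asked, in the order asked, and still so for the second after the job is handed in, with the robot touching nothing.
It also fails if it takes over 58 s, if anything falls off the work surface, if the arm or the gripper's body presses on something with over 40 N, if the wrist force passes 120 N, or if a joint passes its speed limit or range.

### The arm

A 7-joint arm with a two-finger parallel gripper is mounted at the origin on the work surface. World frame = base frame: x ahead of the robot, y to its left, z up, the work surface at z = 0. Lengths are in m, angles in rad, forces in N, time in s.
With the tool pointing down it reaches from about 0.425 to 0.95 m from the base axis. Payload 4.7 kg.
Tool frame: the origin (TCP) lies at the very end of the fingers, on their centre line; the grasp point (between the pads) lies manip.pinch_z behind it (manip.pinch_z is the distance from the TCP to the grasp point, in m); z points along the fingers, y is the line along which they close (so a half turn about z gives the same grasp; the last joint's range is limited). The gripper opens to 85 mm and grips with 20 to 120 N. Pads are 22 mm wide; open, the fingers measure 114 mm over their backs; the gripper's body (76 mm by 85 mm) begins 54 mm behind the grasp point. The pads swing forward as they close: fully open they stand 13 mm farther back than shut.
Start: joints at [-1.247, 0.469, -0.049, 1.532, 0.024, 1.141, -0.082], TCP at [0.233, 0.633, 0.209] pointing down, gripper open.
Joint ranges: [-2.59, 2.59], [-0.33, 1.99], [-1.39, 1.29], [0.1, 2.45], [-1.04, 4.18], [0.21, 1.99], [-2.66, 2.66]. Speed limits (rad/s): [2.57, 2.57, 3.14, 3.14, 3.14, 3.14, 3.14].

### API

Orientations are given as a rotation vector (axis times angle).
In Python, from cell import read_state, eyes, ticket, manip gives the robot as it stands.
- The arm moves only by the tool carry_out, never from a script. Its argument "deltas" is one flat list of numbers, 4 for each row, row after row: the shift along the tool's x, y, z in mm, then the turn about the tool's z in rad. In form: [tx, ty, tz, turn, tx, ty, tz, turn, ...]. A call has 1 to 20 rows; each row is the pose to reach, as a shift and turn from the pose commanded when the call began, along the tool's axes at that moment; what a row does not reach only later rows make up. A row lasts 1/10 s, in which the tool goes at most 50 mm and 8.59 degrees, less where a joint would pass 70% of its speed; a pose out of reach is approached as far as the arm can. A call with a gripper value outside its range is refused whole. "hand" is the opening, from -1 (shut) to 1 (fully open), so that 0 is half open, set as the call begins (left out, the last holds). The fingers move at their own pace and stop on an object; "grip_force" is the grip in N (left out, the last holds). Time passes only in rows, so rows that repeat a pose let the fingers close. It gives the time, the measured TCP pose, the force, the opening and the grip force at its end, in the units of the state.
- read_state(): the state, without advancing time (a new reading comes with each control period).
- eyes.camera(name): name is "side" or "top"; returns the picture (480x640x3 uint8, red, green, blue); there is no depth.
- eyes.get_calibration(name): a dict with "fx", "fy", "cx", "cy" (pixels), "k1" (the pictures are not rectified: a ray, as slopes to the right and down, at radius r is drawn at 1 + k1 r^2 times it, then the intrinsics apply), "eye" and "rotation" of the camera in the world. Camera axes: x right, y up, looking along -z (the intrinsics and any distortion apply to the point x, -y, -z); pixel columns grow to the right and rows downward; lengths in m; the calibration is good to about 2 mm. A picture is of the moment at which its call begins. get_calibration takes no time and is no camera call.
- ticket.close_job(): hands the job in; it is judged then, once.
The state is a dict: "clock": time; "joint_pos": joint angles; "dq": joint speeds; "joint_efforts": joint torques, N m; "ee_pos": TCP position; "tcp_rot": TCP orientation; "force": force on the tool from outside, world axes, zero at the start; "ft_torque": the same for the moment, N m; "gripper_width": finger opening in m; "gripper_force": force on a finger pad.
Only numpy, scipy, OpenCV 4.12 (cv2) and the standard library are available. Lean on these libraries where they do the work, as an engineer would, in place of code of your own. Each camera call takes 0.05 s, during which the arm holds its last target. There are 200 camera calls.

## Working session

There is one attempt and no reset: what is moved stays moved. The work goes in short steps, Python scripts to look and compute and a tool call to move; the robot and the scene stay as the last step left them, time stands still between calls to the robot, and variables do not carry over. Pictures are saved under pics/ and viewed, at most 10 in all, crops included, and the job is handed in when it is done.

Besides the shell and the picture viewer there is one more tool, called after ">>>" by a JSON object that holds its "fn" and its "kwargs". carry_out: Moves the arm, as the interface text tells. Its arguments: {"type":"object","properties":{"deltas":{"type":"array","items":{"type":"number"}},"hand":{"type":"number"},"grip_force":{"type":"number"}},"required":["deltas"]}

```bash
mkdir -p pics
cat > h.py <<'E'
import numpy as np, cv2
from scipy.spatial.transform import Rotation as R
from cell import read_state, eyes, ticket, manip
def ray(c,u,v):
    x,y=(u-c['cx'])/c['fx'],(v-c['cy'])/c['fy']
    a,b=x,y
    for _ in range(20):
        s=1+c['k1']*(a*a+b*b); a,b=x/s,y/s
    return np.array(c['rotation']).reshape(3,3)@np.array([a,-b,-1.])
def at(n,u,v,z):
    c=eyes.get_calibration(n); d=ray(c,u,v); e=np.array(c['eye']); return e+d*(z-e[2])/d[2]
def proj(n,p):
    c=eyes.get_calibration(n); q=np.array(c['rotation']).reshape(3,3).T@(np.array(p)-c['eye'])
    a,b=q[0]/-q[2],-q[1]/-q[2]; s=1+c['k1']*(a*a+b*b)
    return np.array([c['fx']*a*s+c['cx'],c['fy']*b*s+c['cy']])
def snap(n,f,box=None,k=1):
    im=eyes.camera(n)[:,:,::-1]
    cv2.imwrite('pics/raw_'+f,im)
    if box: im=im[box[1]:box[3],box[0]:box[2]]
    cv2.imwrite('pics/'+f,cv2.resize(im,None,fx=k,fy=k,interpolation=cv2.INTER_CUBIC))
E
python3 - <<'E'
from h import *
snap('top','t0.png');snap('side','s0.png')
for n in('top','side'):
    c=eyes.get_calibration(n);print({k:np.round(v,3).tolist() for k,v in c.items()})
s=read_state();print({k:np.round(v,3).tolist() for k,v in s.items()},manip.pinch_z)
E
```

```text
{'fx': 623.838, 'fy': 623.838, 'cx': 306.974, 'cy': 241.745, 'k1': -0.101, 'eye': [0.51, -0.033, 1.355], 'rotation': [0.038, -0.012, -1.577]}
{'fx': 443.988, 'fy': 443.988, 'cx': 319.46, 'cy': 233.857, 'k1': -0.1, 'eye': [0.35, -0.724, 0.532], 'rotation': [0.989, -0.155, -0.242]}
{'clock': 0.1, 'joint_pos': [-1.247, 0.469, -0.049, 1.534, 0.024, 1.141, -0.082], 'dq': [-0.001, -0.0, 0.001, -0.001, -0.001, -0.0, 0.001], 'joint_efforts': [0.001, -51.151, -0.047, -23.839, 0.011, 0.004, -0.0], 'ee_pos': [0.233, 0.633, 0.208], 'tcp_rot': [-0.551, -3.093, 0.003], 'force': [-0.054, -0.47, 1.289], 'ft_torque': [0.033, -0.046, 0.012], 'gripper_force': 0.0, 'gripper_width': 0.086} 0.0187
```

View pics/t0.png

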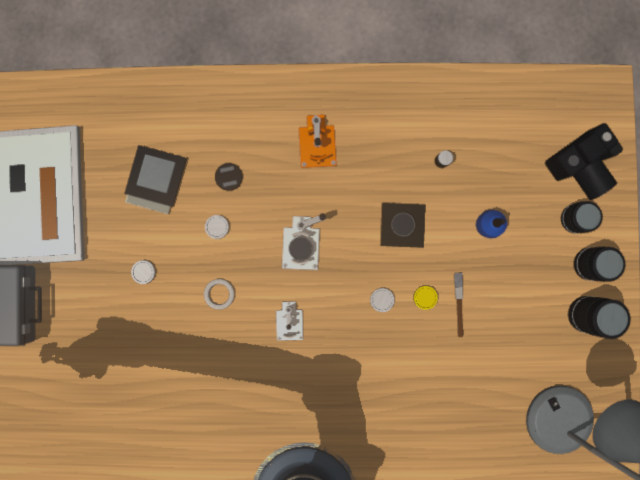

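View pics/s0.png

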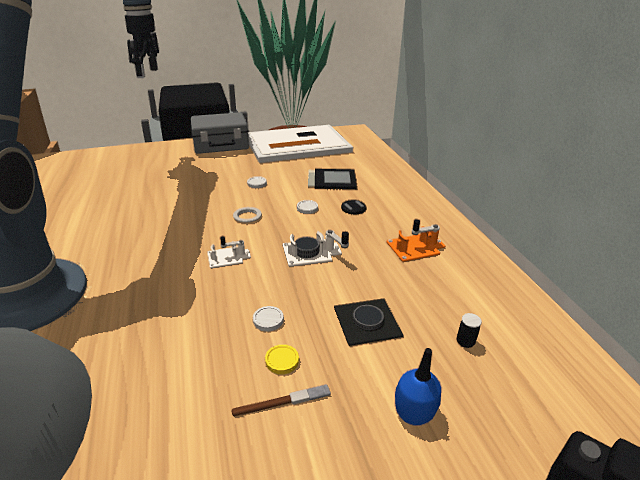

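The top view shows three brackets: orange at (318,145), large white at (301,248) and small white at (289,322). I choose the large white one. The aluminium discs are at (217,227), (143,272) and (383,300). Look-alikes are the yellow disc (426,297), the ring (219,294) and the cap (229,177). The filter in the well looks like the thick one and the pad's looks thin, so I'll check with a crop.

```bash
sed -i "s/np.array(c\['rotation'\]).reshape(3,3)/R.from_rotvec(c['rotation']).as_matrix()/" h.py
python3 - <<'E'
from h import *
a=cv2.imread('pics/raw_t0.png');b=cv2.imread('pics/raw_s0.png')
c=lambda im,x,y,w,h,k:cv2.resize(im[y:y+h,x:x+w],None,fx=k,fy=k,interpolation=cv2.INTER_CUBIC)
o=np.zeros((600,800,3),np.uint8)
o[:300,:400]=c(b,275,225,80,60,5); o[:300,400:]=c(b,325,285,80,60,5)
o[300:,:400]=c(a,265,205,80,60,5); o[300:,400:]=c(a,345,270,80,60,5)
cv2.imwrite('pics/c1.png',o)
for n,u,v,z in [('top',217,227,.01),('top',143,272,.01),('top',383,300,.01),('top',301,248,.026),('side',307,205,.01),('side',268,317,.01),('side',257,182,.01),('side',308,243,.026),('top',323,215,.07),('side',345,234,.07),('top',304,224,.046)]: print(n,u,v,at(n,u,v,z).round(4))
E
```

```text
top 217 227 [0.5863 0.1847 0.01  ]
top 143 272 [0.4894 0.3476 0.01  ]
top 383 300 [ 0.4263 -0.1731  0.01  ]
top 301 248 [0.5392 0.0023 0.026 ]
side 307 205 [0.5854 0.1838 0.01  ]
side 268 317 [ 0.4254 -0.1749  0.01  ]
side 257 182 [0.488  0.3369 0.01  ]
side 308 243 [0.5406 0.0015 0.026 ]
top 323 215 [ 0.606  -0.0447  0.07  ]
side 345 234 [ 0.6009 -0.0491  0.07  ]
top 304 224 [ 0.5891 -0.0049  0.046 ]
```

View pics/c1.png

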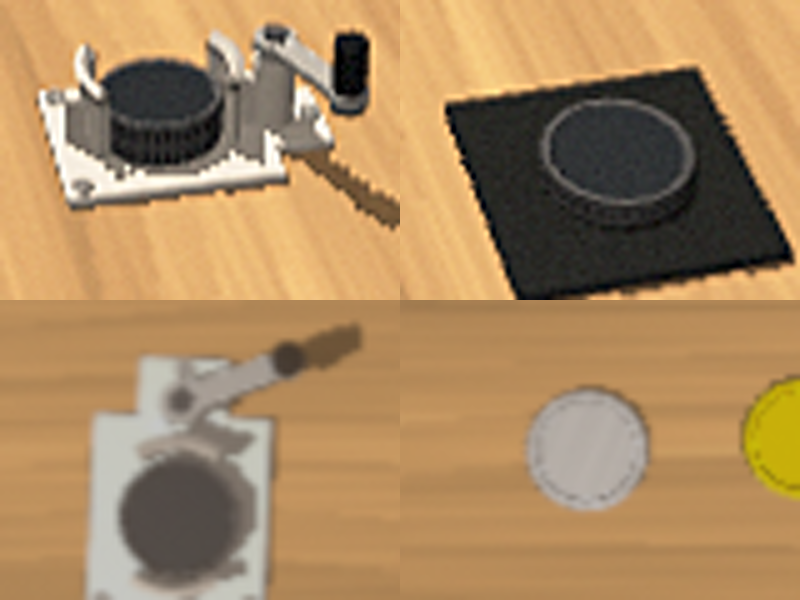

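The crop shows the thick filter (two knurled bands) in the large white bracket's well and the thin one on the pad, so exactly one disc is needed. Disc A at (217,227) is the nearest and clear of its neighbours. Next I compute the approach.

```bash
cat >> h.py <<'E'
def delta(p,yaw_y=None):
    "tool-frame shift (mm) to world p, and turn putting tool y along world angle yaw_y (mod pi)"
    s=read_state(); M=R.from_rotvec(s['tcp_rot']).as_matrix()
    d=M.T@(np.array(p)-s['ee_pos'])*1000
    a=0
    if yaw_y is not None:
        v=M.T@np.array([np.cos(yaw_y),np.sin(yaw_y),0]); a=np.arctan2(v[1],v[0])-np.pi/2; a=(a+np.pi/2)%np.pi-np.pi/2
    return d.round(1).tolist(),round(float(a),3)
def st():
    s=read_state();print(round(s['clock'],2),np.round(s['ee_pos'],4),np.round(s['tcp_rot'],3),np.round(s['force'],1),round(s['gripper_width'],4),round(s['gripper_force'],1))
E
python3 - <<'E'
from h import *
print(R.from_rotvec(read_state()['tcp_rot']).as_matrix().round(3))
print(delta([.5858,.1843,.08],np.pi/2))
# bright-region centroids for discs, rows/cols in both images
for n,f,cs in(('top','pics/raw_t0.png',[(217,227)]),('side','pics/raw_s0.png',[(307,205)])):
    im=cv2.imread(f);hsv=cv2.cvtColor(im,cv2.COLOR_BGR2HSV)
    m=((hsv[...,1]<60)&(hsv[...,2]>110)).astype(np.uint8)
    k,l,stt,cen=cv2.connectedComponentsWithStats(m)
    for u,v in cs:
        i=l[v,u]; print(n,stt[i],cen[i],at(n,*cen[i],.01 if n=='top' else .007).round(4))
E
```

```text
[[-0.938  0.345 -0.001]
 [ 0.345  0.938 -0.002]
 [-0.    -0.002 -1.   ]]
([-486.0, -298.9, 128.6], -0.353)
top [205 215  24  24 445] [216.49438202 226.5258427 ] [0.5873 0.1858 0.01  ]
side [297 200  21  13 190] [306.70526316 205.26842105] [0.5857 0.1879 0.007 ]
```

>>> {"fn": "carry_out", "kwargs": {"deltas": [-486,-300,90,-0.353,-486,-300,90,-0.353,-486,-300,90,-0.353,-486,-300,90,-0.353,-486,-300,90,-0.353,-486,-300,90,-0.353,-486,-300,90,-0.353,-486,-300,90,-0.353,-486,-300,90,-0.353,-486,-300,90,-0.353,-486,-300,90,-0.353,-486,-300,90,-0.353,-486,-300,90,-0.353,-486,-300,90,-0.353,-486,-300,90,-0.353], "hand": 0.6, "grip_force": 30}}

```text
clock: 1.6
ee_pos: [0.5846, 0.1859, 0.1189]
tcp_rot: [0.004, -3.141, -0.002]
force: [0.0, 0.0, 0.1]
gripper_width: 0.0684
gripper_force: 0.0
```

Run:
```python
from h import *
st(); print(delta([.5863,.185,.004],np.pi/2)); snap('side','s1.png',(250,130,410,250),5)
```

```text
1.6 [0.5846 0.1859 0.1189] [ 4.000e-03 -3.141e+00 -2.000e-03] [0.  0.  0.1] 0.0684 0.0
([-1.8, -1.0, 114.9], 0.003)
```

View pics/s1.png

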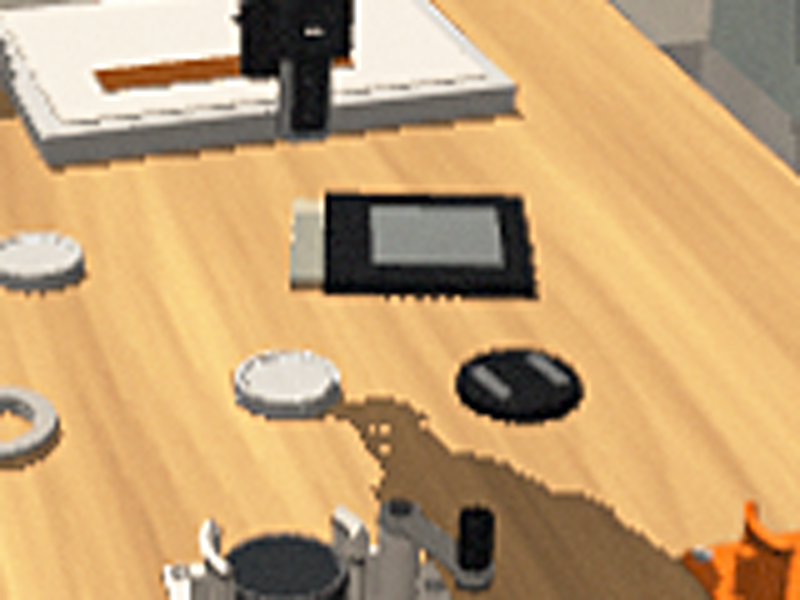

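The side crop shows the tool above disc A, which is at crop (287,383), i.e. px (307,207). The way down is clear, with the cap 45 px to the right. I descend.

>>> {"fn": "carry_out", "kwargs": {"deltas": [-2,-1,50,0,-2,-1,90,0,-2,-1,105,0,-2,-1,110,0,-2,-1,115,0,-2,-1,115,0,-2,-1,115,0]}}

```text
clock: 2.35
ee_pos: [0.5888, 0.1835, 0.0056]
tcp_rot: [-0.0, 3.139, 0.002]
force: [-0.2, -0.2, -0.6]
gripper_width: 0.0682
gripper_force: 0.0
```

Run:
```python
from h import *
st(); snap('side','s2.png',(270,160,350,220),9)
```

```text
2.35 [0.5888 0.1835 0.0056] [-0.000e+00  3.139e+00  2.000e-03] [-0.2 -0.2 -0.6] 0.0682 0.0
```

View pics/s2.png

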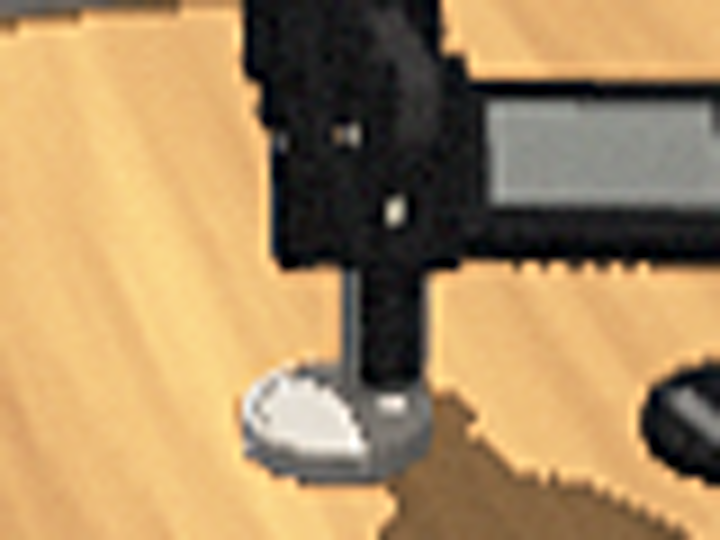

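Run:
```python
from h import *
c=lambda p:((proj('side',p)-[270,160])*9).round(0)
for p in [(.5865,.185,.01),(.5865,.159,.0),(.5865,.211,.01),(.589,.1495,.0),(.589,.1495,.01),(.589,.1495,.02),(.589,.135,.01),(.589,.219,.01),(.578,.142,.01),(.600,.142,.01),(.589,.142,.05)]: print(p,c(p))
s=read_state();print(s['joint_pos'])
for u,v in[(313.7,203.3)]:
  for z in (0,.01,.02,.03): print(at('side',u,v,z))
```

```text
(0.5865, 0.185, 0.01) [336. 402.]
(0.5865, 0.159, 0.0) [360. 482.]
(0.5865, 0.211, 0.01) [312. 358.]
(0.589, 0.1495, 0.0) [379. 498.]
(0.589, 0.1495, 0.01) [379. 465.]
(0.589, 0.1495, 0.02) [379. 432.]
(0.589, 0.135, 0.01) [393. 493.]
(0.589, 0.219, 0.01) [314. 343.]
(0.578, 0.142, 0.01) [345. 485.]
(0.6, 0.142, 0.01) [427. 474.]
(0.589, 0.142, 0.05) [388. 344.]
[-0.38550431  0.60678345  0.02060117  1.84269558 -0.01855648  0.68949081
  1.2166509 ]
[0.608188   0.20564376 0.        ]
[0.60333534 0.18815604 0.01      ]
[0.59848268 0.17066831 0.02      ]
[0.59363002 0.15318059 0.03      ]
```

The near finger's grey tip overlaps the disc's right half at crop (345-430, 390-470). That matches the predicted pad, with its tip about 10 mm up. I lower 6 mm, shift 2 mm and close.

>>> {"fn": "carry_out", "kwargs": {"deltas": [2,1,3,0,2,1,5.5,0,2,1,5.5,0,2,1,5.5,0]}}

```text
clock: 2.8
ee_pos: [0.5855, 0.184, -0.0016]
tcp_rot: [0.0, -3.141, -0.0]
force: [-0.4, 0.4, -0.5]
gripper_width: 0.0681
gripper_force: 0.0
```

>>> {"fn": "carry_out", "kwargs": {"deltas": [0,0,0,0,0,0,0,0,0,0,0,0,0,0,0,0,0,0,0,0,0,0,0,0], "hand": -0.2, "grip_force": 40}}

```text
clock: 3.4
ee_pos: [0.5856, 0.184, -0.0015]
tcp_rot: [-0.0, 3.142, 0.0]
force: [-0.6, -0.2, 0.0]
gripper_width: 0.0342
gripper_force: 0.0
```

Run:
```python
from h import *
st(); snap('side','s3.png',(270,160,350,220),9)
```

```text
3.4 [ 0.5856  0.184  -0.0015] [-0.     3.142  0.   ] [-0.6 -0.2  0. ] 0.0342 0.0
```

View pics/s3.png

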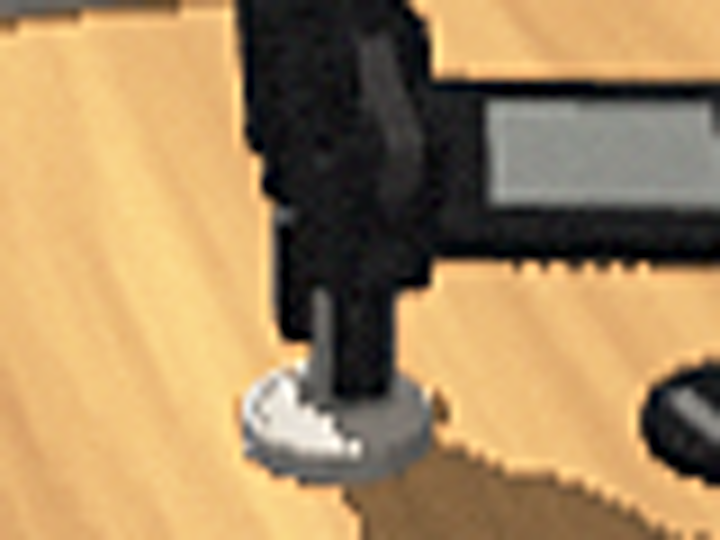

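Run:
```python
from h import *
print('start',proj('side',(.233,.633,.209)),proj('side',(.233,.633,.222)))
for z in(.119,.13,.14): print('s1',((proj('side',(.5846,.1859-.034,z))-[250,130])*5).round())
for z in(0,.01,.02,.03): print('s3',((proj('side',(.5856,.184-.017,z))-[270,160])*9).round(),((proj('side',(.5856,.184-.03,z))-[270,160])*9).round())
a=cv2.imread('pics/raw_s3.png')[150:230,270:350].astype(int); b=cv2.imread('pics/raw_s0.png')[150:230,270:350].astype(int)
t=eyes.camera('top')[:,:,::-1]; cv2.imwrite('pics/raw_t3.png',t)
o=np.hstack([cv2.resize(t[190:270,170:270],None,fx=4,fy=4,interpolation=2), cv2.resize(cv2.imread('pics/raw_s3.png')[185:225,285:335],None,fx=8,fy=8,interpolation=2)])
g=(np.clip(o/255.,0,1)**.5*255).astype(np.uint8)
cv2.imwrite('pics/c3.png',g); print(g.shape)
```

```text
start [149.94357221  85.46946458] [149.22477721  80.94541926]
s1 [302. 195.]
s1 [302. 172.]
s1 [303. 151.]
s3 [349. 468.] [362. 492.]
s3 [349. 435.] [362. 459.]
s3 [350. 402.] [362. 425.]
s3 [350. 368.] [363. 392.]
(320, 800, 3)
```

View pics/c3.png

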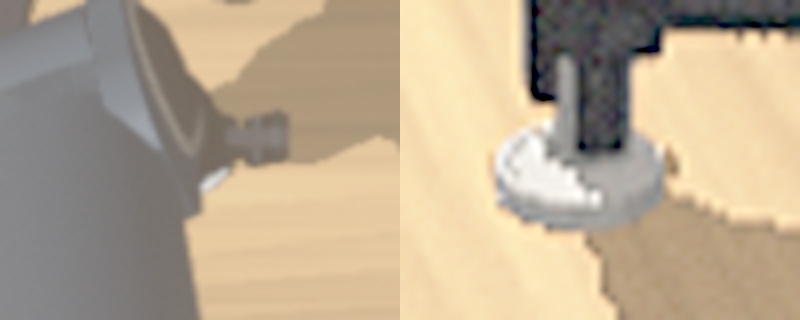

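The enhanced crop shows the near finger's end at crop (600,150), about 25 mm above the table by camera and clear of the disc. The visible finger end sits about 30 mm behind the reported TCP, consistently in every view. The disc hasn't moved. I'll reopen and go down carefully by force.

>>> {"fn": "carry_out", "kwargs": {"deltas": [0,0,0,0,0,0,0,0,0,0,0,0,0,0,0,0], "hand": 0.5}}

```text
clock: 3.9
ee_pos: [0.5856, 0.184, -0.0015]
tcp_rot: [-0.0, 3.142, 0.0]
force: [-0.1, -0.6, 0.2]
gripper_width: 0.0643
gripper_force: 0.0
```

>>> {"fn": "carry_out", "kwargs": {"deltas": [0,0,3,0,0,0,6,0,0,0,9,0,0,0,12,0,0,0,12,0]}}

```text
clock: 4.4
ee_pos: [0.5851, 0.1839, -0.0142]
tcp_rot: [0.0, -3.14, 0.001]
force: [-0.0, -0.2, -0.3]
gripper_width: 0.064
gripper_force: 0.0
```

>>> {"fn": "carry_out", "kwargs": {"deltas": [0,0,3,0,0,0,5,0,0,0,7,0,0,0,8,0,0,0,8,0]}}

```text
clock: 4.9
ee_pos: [0.5855, 0.184, -0.0217]
tcp_rot: [0.0, -3.141, 0.0]
force: [-0.5, 0.1, 0.1]
gripper_width: 0.064
gripper_force: 0.0
```

Run:
```python
from h import *
st(); snap('side','s4.png',(270,160,350,220),9)
```

```text
4.9 [ 0.5855  0.184  -0.0217] [ 0.    -3.141  0.   ] [-0.5  0.1  0.1] 0.064 0.0
```

View pics/s4.png

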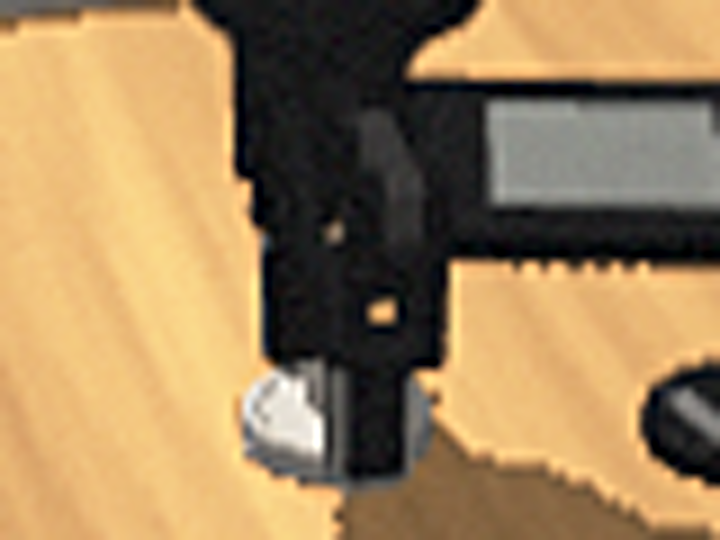

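The near finger's tip is at crop (380,475), about 13 mm above the table and just outside the disc's near edge. I lower more in small steps.

>>> {"fn": "carry_out", "kwargs": {"deltas": [0,0,2,0,0,0,4,0,0,0,6,0,0,0,7,0,0,0,7,0]}}

```text
clock: 5.45
ee_pos: [0.5855, 0.184, -0.0283]
tcp_rot: [0.0, -3.141, 0.0]
force: [-1.5, -0.3, 2.9]
gripper_width: 0.0642
gripper_force: 1.7
```

>>> {"fn": "carry_out", "kwargs": {"deltas": [0,0,0,0,0,0,0,0,0,0,0,0,0,0,0,0,0,0,0,0], "hand": 0.1, "grip_force": 40}}

```text
clock: 5.95
ee_pos: [0.5875, 0.1847, -0.0253]
tcp_rot: [0.0, 3.138, 0.002]
force: [-3.1, -0.6, 19.1]
gripper_width: 0.0501
gripper_force: 47.2
```

Gripped at about 50 mm with 47 N, fingertips on the table. The finger end is therefore 25 mm behind the reported TCP. I lift.

>>> {"fn": "carry_out", "kwargs": {"deltas": [0,0,-5,0,0,0,-15,0,0,0,-40,0,0,0,-80,0,0,0,-110,0,0,0,-110,0,0,0,-110,0]}}

```text
clock: 6.65
ee_pos: [0.5857, 0.1841, 0.082]
tcp_rot: [-0.0, 3.141, 0.001]
force: [0.1, -1.0, -1.4]
gripper_width: 0.0498
gripper_force: 41.6
```

Run:
```python
from h import *
st(); print(delta([.540,.002,.065],np.pi/2))
im=eyes.camera('side')[:,:,::-1]; cv2.imwrite('pics/raw_s5.png',im)
h=cv2.cvtColor(im,cv2.COLOR_BGR2HSV); m=((h[...,1]<60)&(h[...,2]>110)).astype(np.uint8)
k,l,s,c=cv2.connectedComponentsWithStats(m)
for i in range(1,k):
    if 20<s[i][4]<1500 and 200<c[i][0]<420: print(s[i],c[i].round(1))
e=read_state()['ee_pos']; print('exp disc',proj('side',[e[0]+.001,e[1]+.001,e[2]+.035]),'old place',proj('side',(.5865,.185,.01)))
```

```text
6.65 [0.5857 0.1841 0.082 ] [-0.000e+00  3.141e+00  1.000e-03] [ 0.1 -1.  -1.4] 0.0498 41.6
([45.7, -182.0, 16.9], 0.0)
[238   0  27  56 483] [252.6  17.7]
[290  90  23   8  73] [301.2  94.5]
[410 103  13  17  61] [416.2 111.4]
[296 161   9   9  66] [300.4 165. ]
[324 171  26  12 276] [336.6 176.6]
[308 173   7  13  81] [311.2 179.6]
[247 177  19   9 138] [256.3 180.8]
[233 207  28  15 183] [246.7 214.2]
[283 231  59  35 781] [312. 252.]
[290 234   6  11  35] [292.  238.9]
[208 241  43  27 656] [227.4 255.2]
[253 306  30  25 545] [267.1 317.4]
[290 385  41  17 370] [309.4 392.8]
exp disc [307.27460758 164.37152997] old place [307.31454672 204.71710514]
```

The disc is held: its visible edge is at (300,165), as predicted. I carry it over the well.

>>> {"fn": "carry_out", "kwargs": {"deltas": [10,-40,0,0,22,-85,0,0,34,-130,0,0,42,-165,5,0,46,-182,15,0,46.5,-183,30,0,46.5,-183,36,0,46.5,-183,36,0,46.5,-183,36,0]}}

```text
clock: 7.6
ee_pos: [0.5391, 0.0018, 0.0451]
tcp_rot: [0.002, -3.141, -0.0]
force: [-0.5, 0.1, -0.8]
gripper_width: 0.0502
gripper_force: 41.7
```

Run:
```python
from h import *
st(); im=eyes.camera('side')[:,:,::-1]; cv2.imwrite('pics/raw_s6.png',im)
t=eyes.camera('top')[:,:,::-1]; cv2.imwrite('pics/raw_t6.png',t)
a=cv2.imread('pics/raw_s6.png')[205:275,260:360]
b=cv2.imread('pics/raw_s0.png')[205:275,260:360]
g=lambda x:(np.clip(cv2.resize(x,(800,560//2) if 0 else (400,280),interpolation=2)/255.,0,1)**.6*255).astype(np.uint8)
o=np.vstack([np.hstack([cv2.resize(a,(800,560),interpolation=2)])])
cv2.imwrite('pics/c6.png',o)
e=read_state()['ee_pos'];f=lambda p:((proj('side',p)-[260,205])*8).round()
print('disc bottom/left/right/near exp',[f([e[0]+.001+dx,e[1]+.001+dy,e[2]+.025+dz]).tolist() for dx,dy,dz in((0,0,0),(-.026,0,0),(.026,0,0),(0,-.026,0),(-.026,0,.01),(.026,0,.01))])
print('filter l/r',[f((.54+dx,.002,.026)).tolist() for dx in(-.026,.026)])
```

```text
7.6 [0.5391 0.0018 0.0451] [ 2.000e-03 -3.141e+00 -0.000e+00] [-0.5  0.1 -0.8] 0.0502 41.7
disc bottom/left/right/near exp [[383.0, 152.0], [281.0, 165.0], [484.0, 138.0], [410.0, 206.0], [281.0, 130.0], [485.0, 104.0]]
filter l/r [[282.0, 317.0], [479.0, 289.0]]
```

View pics/c6.png

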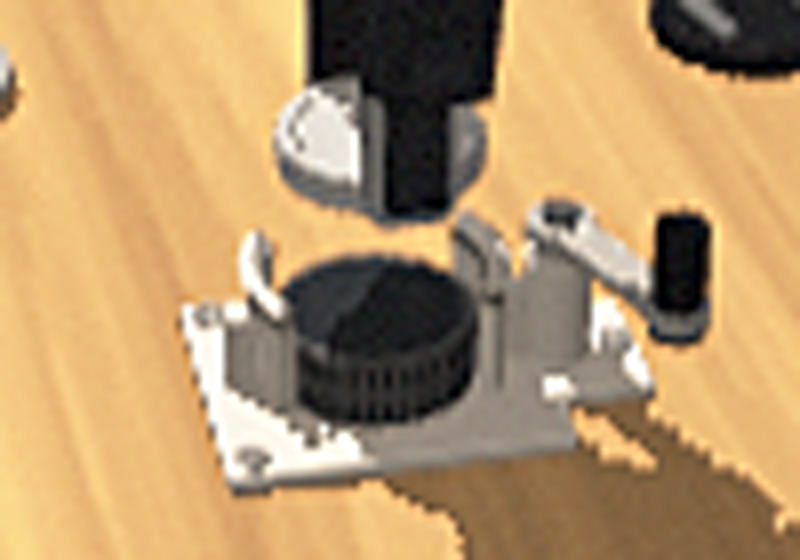

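The held disc spans crop x 275-487 (centre 381). The filter below spans about 280-478 (centre 380), so they agree to under 0.5 mm, and the walls straddle them evenly. I lower it.

>>> {"fn": "carry_out", "kwargs": {"deltas": [0,-0.5,10,0,0,-0.5,20,0,0,-0.5,26,0,0,-0.5,30,0,0,-0.5,32,0,0,-0.5,34,0,0,-0.5,34,0,0,-0.5,34,0]}}

```text
clock: 8.5
ee_pos: [0.5392, 0.0005, 0.0116]
tcp_rot: [-0.0, 3.141, 0.0]
force: [-0.1, -0.2, -0.0]
gripper_width: 0.0499
gripper_force: 41.7
```

>>> {"fn": "carry_out", "kwargs": {"deltas": [0,0,1,0,0,0,2,0,0,0,3,0,0,0,4,0,0,0,5,0,0,0,6,0,0,0,6,0]}}

```text
clock: 9.2
ee_pos: [0.5389, 0.0006, 0.0053]
tcp_rot: [0.001, -3.141, -0.0]
force: [-2.6, 0.8, -0.0]
gripper_width: 0.0498
gripper_force: 41.7
```

>>> {"fn": "carry_out", "kwargs": {"deltas": [0.8,0.6,0.5,0,0.8,0.6,1,0,0.8,0.6,1.5,0,0.8,0.6,2,0,0.8,0.6,2,0]}}

```text
clock: 9.7
ee_pos: [0.5384, 0.001, 0.0034]
tcp_rot: [-0.0, 3.141, 0.0]
force: [0.3, -0.1, -0.4]
gripper_width: 0.0503
gripper_force: 41.7
```

>>> {"fn": "carry_out", "kwargs": {"deltas": [0,0,0.4,0,0,0,0.8,0,0,0,1.2,0,0,0,1.5,0,0,0,1.5,0]}}

```text
clock: 10.2
ee_pos: [0.5383, 0.0012, 0.0019]
tcp_rot: [0.0, -3.141, -0.0]
force: [0.5, 0.3, -0.7]
gripper_width: 0.0502
gripper_force: 41.7
```

>>> {"fn": "carry_out", "kwargs": {"deltas": [0,0,0.4,0,0,0,0.8,0,0,0,1.2,0,0,0,1.2,0]}}

```text
clock: 10.6
ee_pos: [0.5384, 0.0012, 0.0009]
tcp_rot: [0.0, -3.142, -0.0]
force: [0.4, 1.4, 0.6]
gripper_width: 0.0502
gripper_force: 42.3
```

Run:
```python
from h import *
for _ in range(3): st(); eyes.camera('side')
```

```text
10.6 [0.5384 0.0012 0.0009] [ 0.    -3.142 -0.   ] [0.4 1.4 0.6] 0.0502 42.3
10.65 [0.5384 0.0011 0.0008] [ 0.    -3.142 -0.   ] [-0.6 -0.2  0.8] 0.0501 42.4
10.7 [0.5383 0.0011 0.0008] [ 0.    -3.142 -0.   ] [-0.6  0.   2. ] 0.0498 42.4
```

>>> {"fn": "carry_out", "kwargs": {"deltas": [0,0,0.4,0,0,0,0.6,0,0,0,0.6,0]}}

```text
clock: 11.05
ee_pos: [0.5384, 0.0012, 0.0008]
tcp_rot: [-0.0, 3.142, 0.0]
force: [-2.3, -0.1, 6.2]
gripper_width: 0.0501
gripper_force: 44.8
```

Contact is at the predicted height with 6 N. I release and back straight up.

>>> {"fn": "carry_out", "kwargs": {"deltas": [0,0,0,0,0,0,0,0,0,0,0,0,0,0,0,0], "hand": 0.5}}

```text
clock: 11.45
ee_pos: [0.5383, 0.0011, 0.0]
tcp_rot: [0.0, -3.141, -0.0]
force: [-0.5, -0.1, -0.0]
gripper_width: 0.0638
gripper_force: 0.0
```

>>> {"fn": "carry_out", "kwargs": {"deltas": [0,0,-5,0,0,0,-15,0,0,0,-40,0,0,0,-80,0,0,0,-100,0,0,0,-100,0]}}

```text
clock: 12.05
ee_pos: [0.5411, 0.0012, 0.1043]
tcp_rot: [-0.0, 3.134, 0.001]
force: [0.8, -0.9, -0.9]
gripper_width: 0.064
gripper_force: 0.0
```

Run:
```python
from h import *
st()
im=eyes.camera('side')[:,:,::-1]; cv2.imwrite('pics/raw_s7.png',im)
t=eyes.camera('top')[:,:,::-1]; cv2.imwrite('pics/raw_t7.png',t)
o=np.vstack([cv2.resize(im[205:275,260:360],(800,560),interpolation=2)])
cv2.imwrite('pics/c7.png',o)
f=lambda p:((proj('side',p)-[260,205])*8).round().tolist()
print('disc l/r/near/far top',[f((.540+dx,.0018+dy,.036)) for dx,dy in((-.026,0),(.026,0),(0,-.026),(0,.026))])
```

```text
12.05 [0.5411 0.0012 0.1043] [-0.000e+00  3.134e+00  1.000e-03] [ 0.8 -0.9 -0.9] 0.064 0.0
disc l/r/near/far top [[281.0, 285.0], [480.0, 257.0], [408.0, 327.0], [356.0, 217.0]]
```

View pics/c7.png

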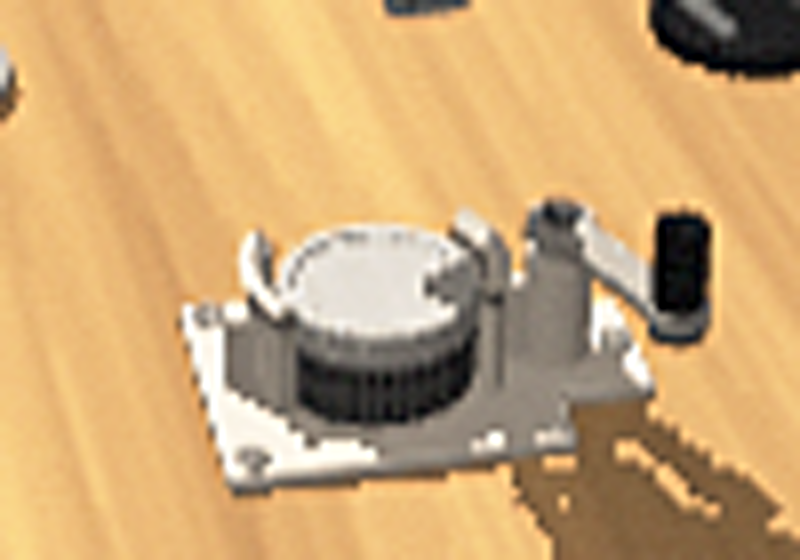

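The disc sits level on the thick filter, flush below the flared rims (crop (380,285)), with the knurled filter under it. The knob top is at crop (685,215), i.e. px (345.6,232), and the pivot at (560,212). Next I work out the keeper arc.

Run:
```python
from h import *
for n,u,v,z in [('top',322.6,216.4,.07),('side',345.4,232.0,.07),('side',345.2,237.7,.058),('top',301,225,.047),('side',330,231.8,.047),('top',301,248,.026)]: print(n,at(n,u,v,z).round(4))
for f,n in(('t0','top'),('t7','top'),('s7','side')):
    im=cv2.imread(f'pics/raw_{f}.png'); g=im.max(2)
    x0,y0,x1,y1=(312,206,332,226) if n=='top' else (338,226,352,250)
    m=(g[y0:y1,x0:x1]<70).astype(np.uint8); k,l,s,c=cv2.connectedComponentsWithStats(m)
    print(f,[(s[i].tolist(),(c[i]+[x0,y0]).round(1).tolist()) for i in range(1,k) if s[i][4]>8])
```

```text
top [ 0.6031 -0.0439  0.07  ]
side [ 0.6039 -0.0424  0.07  ]
side [ 0.6035 -0.0443  0.058 ]
top [0.587  0.0014 0.047 ]
side [ 5.863e-01 -1.000e-04  4.700e-02]
top [0.5392 0.0023 0.026 ]
t0 []
t7 [([0, 8, 13, 5, 32], [318.0, 215.8])]
s7 [([4, 6, 7, 13, 76], [344.6, 237.6])]
```

>>> {"fn": "carry_out", "kwargs": {"deltas": [-30,-22,0,0,-55,-40,8,0,-62,-46,24,0,-62,-46,24,0,-62,-46,24,0,-62,-46,24,0], "hand": 0.0, "grip_force": 30}}

```text
clock: 12.75
ee_pos: [0.5996, -0.0439, 0.0761]
tcp_rot: [0.002, -3.141, -0.001]
force: [-0.1, 0.1, 0.2]
gripper_width: 0.0429
gripper_force: 0.0
```

Run:
```python
from h import *
st(); print(delta([.603,-.0442,.033],np.pi/2))
```

```text
12.75 [ 0.5996 -0.0439  0.0761] [ 2.000e-03 -3.141e+00 -1.000e-03] [-0.1  0.1  0.2] 0.0429 0.0
([-3.5, -0.3, 43.1], 0.001)
```

>>> {"fn": "carry_out", "kwargs": {"deltas": [-3.5,0,10,0,-3.5,0,20,0,-3.5,0,30,0,-3.5,0,38,0,-3.5,0,43,0,-3.5,0,43,0,-3.5,0,43,0]}}

```text
clock: 13.45
ee_pos: [0.604, -0.0449, 0.0331]
tcp_rot: [-0.0, 3.142, 0.0]
force: [0.5, 0.2, 0.2]
gripper_width: 0.0425
gripper_force: 0.0
```

>>> {"fn": "carry_out", "kwargs": {"deltas": [0,0,0,0,0,0,0,0,0,0,0,0,0,0,0,0,0,0,0,0], "hand": -1}}

```text
clock: 13.95
ee_pos: [0.6036, -0.0432, 0.0336]
tcp_rot: [0.002, -3.141, -0.003]
force: [-2.3, 5.1, 4.9]
gripper_width: 0.0124
gripper_force: 29.4
```

Run:
```python
from h import *
st(); e=read_state()['ee_pos']; s=np.array(e[:2])
P=np.array([.5872,.0008]);yaw=-.025
r=s-P; th0=np.arctan2(-(-np.sin(yaw)*r[0]+np.cos(yaw)*r[1]),-(np.cos(yaw)*r[0]+np.sin(yaw)*r[1])); print(np.hypot(*r),th0)
for th in np.linspace(th0,0,16)[1:]:
    v=.048*np.array([-np.cos(th),-np.sin(th)]); q=P+[v[0]*np.cos(yaw)-v[1]*np.sin(yaw),v[0]*np.sin(yaw)+v[1]*np.cos(yaw)]
    print(round(th,2),(np.array([-1,1])*(q-s)*1000).round(1))
```

```text
13.95 [ 0.6036 -0.0432  0.0336] [ 2.000e-03 -3.141e+00 -3.000e-03] [-2.3  5.1  4.9] 0.0124 29.4
0.04689966233356174 1.9519526294623888
1.82 [ 5.6 -2.8]
1.69 [11.8 -3.8]
1.56 [18. -4.]
1.43 [24.2 -3.4]
1.3 [30.3 -2. ]
1.17 [36.1  0.2]
1.04 [41.6  3.2]
0.91 [46.7  6.8]
0.78 [51.3 11. ]
0.65 [55.3 15.8]
0.52 [58.6 21.1]
0.39 [61.2 26.8]
0.26 [63.  32.8]
0.13 [64.1 38.9]
0.0 [64.3 45.2]
```

Knob pinched. I carry it round the first part of the arc.

>>> {"fn": "carry_out", "kwargs": {"deltas": [0,1,-1.5,0,3,0,-1.5,0,5.6,-1.8,-1.5,0,11.8,-2.8,-1.5,0,18,-3,-1.5,0,24.2,-2.4,-1.5,0,30.3,-1,-1.5,0,36.1,1.2,-1.5,0,36.1,1.2,-1.5,0]}}

```text
clock: 14.85
ee_pos: [0.5681, -0.0427, 0.0343]
tcp_rot: [-0.001, 3.14, 0.002]
force: [2.4, 3.7, -6.3]
gripper_width: 0.0126
gripper_force: 29.6
```

Run:
```python
from h import *
st(); print(delta([.5393,.0023,.035],np.pi/2))
```

```text
14.85 [ 0.5681 -0.0427  0.0343] [-1.00e-03  3.14e+00  2.00e-03] [ 2.4  3.7 -6.3] 0.0126 29.6
([28.8, 45.0, -0.7], 0.001)
```

>>> {"fn": "carry_out", "kwargs": {"deltas": [5.5,3.5,1,0,10.6,7,1,0,15.2,11.3,1,0,19.2,16,1,0,22.5,21.4,1,0,25.1,27,1,0,26.9,33,1,0,28,39,1,0,28.5,45,1,0,28.5,47,1,0,28.5,47,1,0]}}

```text
clock: 15.95
ee_pos: [0.5348, 0.0029, 0.0336]
tcp_rot: [0.0, -3.133, 0.001]
force: [-7.0, -0.5, 8.3]
gripper_width: 0.0123
gripper_force: 31.4
```

>>> {"fn": "carry_out", "kwargs": {"deltas": [0,0,0,0,-1,2,0,0,-1,4,0,0,-1,4,0,0,-1,4,0,0]}}

```text
clock: 16.45
ee_pos: [0.5348, 0.0046, 0.0335]
tcp_rot: [-0.003, -3.131, 0.005]
force: [-8.9, -5.1, 8.9]
gripper_width: 0.0123
gripper_force: 31.6
```

It is up against the stop (−5 N in y). I release and lift.

>>> {"fn": "carry_out", "kwargs": {"deltas": [-1.5,-2,0,0,-1.5,-2,0,0]}}

```text
clock: 16.65
ee_pos: [0.5352, 0.0046, 0.0335]
tcp_rot: [0.001, -3.128, 0.002]
force: [-10.6, -0.9, 11.5]
gripper_width: 0.0121
gripper_force: 31.8
```

>>> {"fn": "carry_out", "kwargs": {"deltas": [0,0,0,0,0,0,0,0,0,0,0,0,0,0,0,0], "hand": 0.0}}

```text
clock: 17.05
ee_pos: [0.5419, 0.0055, 0.0337]
tcp_rot: [-0.001, 3.141, 0.0]
force: [-0.1, -0.3, 0.7]
gripper_width: 0.0428
gripper_force: 0.0
```

>>> {"fn": "carry_out", "kwargs": {"deltas": [0,0,-8,0,0,0,-25,0,0,0,-60,0,0,0,-110,0,0,0,-150,0,0,0,-150,0,0,100,-150,0,0,150,-150,0,0,150,-150,0,0,150,-150,0]}}

```text
clock: 18.05
ee_pos: [0.5401, 0.1647, 0.1836]
tcp_rot: [0.02, -3.141, -0.008]
force: [-0.5, 0.2, -0.2]
gripper_width: 0.0428
gripper_force: 0.0
```

Run:
```python
from h import *
st(); im=eyes.camera('side')[:,:,::-1]; cv2.imwrite('pics/raw_s9.png',im)
g=im.max(2); x0,y0,x1,y1=290,205,350,262
m=(g[y0:y1,x0:x1]<75).astype(np.uint8); k,l,s,c=cv2.connectedComponentsWithStats(m)
print([((s[i][:5]+[x0,y0,0,0,0]).tolist(),(c[i]+[x0,y0]).round(1).tolist()) for i in range(1,k) if s[i][4]>8])
P=np.array([.5872,.0008]);yaw=-.025
for th in(0,.05,.1,.2):
    a=yaw+th; q=P-.048*np.array([np.cos(a),np.sin(a)]); print(th,proj('side',[*q,.07]).round(1),proj('side',[*q,.058]).round(1),proj('side',[*q,.046]).round(1))
b=cv2.imread('pics/raw_s7.png'); d=cv2.absdiff(b,im).max(2)>60
for n,(u,v) in dict(disc2=(257,182),disc3=(268,317),pad=(368,320),plate=(300,262)).items(): print(n,d[v-12:v+12,u-15:u+15].sum())
```

```text
18.05 [0.5401 0.1647 0.1836] [ 0.02  -3.141 -0.008] [-0.5  0.2 -0.2] 0.0428 0.0
[([341, 205, 9, 9, 49], [345.2, 208.9]), ([304, 224, 7, 12, 72], [306.5, 229.5]), ([328, 230, 5, 3, 10], [329.6, 231.3]), ([304, 238, 6, 2, 10], [306.5, 238.6]), ([297, 246, 23, 12, 153], [307.6, 252.9])]
0 [307.4 224.6] [307.3 229.7] [307.3 234.7]
0.05 [307.7 225.2] [307.6 230.3] [307.6 235.3]
0.1 [308.  225.8] [308.  230.9] [308. 236.]
0.2 [308.9 227. ] [308.9 232.1] [308.8 237.2]
disc2 0
disc3 519
pad 0
plate 1
```

Run:
```python
from h import *
im=cv2.imread('pics/raw_s9.png')
for f in('s0','s7','s9'):
    a=cv2.imread(f'pics/raw_{f}.png'); print(f,[a[v,u].tolist() for u,v in((268,312),(258,318),(278,318),(268,322),(240,317),(300,300))])
    e=cv2.Canny(a[300:335,248:290],60,150); ys,xs=np.nonzero(e); print(xs.min()+248,xs.max()+248,ys.min()+300,ys.max()+300)
print('disc in well s7/s9',[cv2.imread(f'pics/raw_{f}.png')[y,x].tolist() for f in('s7','s9') for x,y in((300,240),(305,247),(312,247))])
```

```text
s0 [[204, 220, 223], [207, 219, 225], [204, 218, 224], [209, 220, 225], [102, 163, 218], [103, 160, 216]]
252 284 305 334
s7 [[218, 228, 234], [218, 227, 232], [218, 226, 233], [220, 227, 234], [114, 176, 229], [119, 178, 227]]
252 289 305 334
s9 [[108, 115, 120], [112, 118, 123], [111, 119, 122], [112, 120, 125], [112, 172, 226], [62, 91, 120]]
248 283 300 331
disc in well s7/s9 [[218, 227, 232], [143, 153, 157], [82, 87, 91], [210, 221, 228], [141, 147, 153], [81, 85, 89]]
```

The change at disc C is only the arm's shadow (uniformly half brightness, same place). The knob is at (306.5,229.5) against (307.3,229.7) predicted for fully across, and the stack is unchanged.

```bash
python3 -c "
from h import *
print(ticket.close_job())"
```

```text
the job is handed in; nothing more can be done
None
```

The job is handed in: one aluminium disc was lowered squarely onto the thick filter, bringing the stack level with the line. The keeper was swung fully across to its stop and let go, in about 18 s of the 58 s allowed; no verdict was returned.

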